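# Shut the tape box and pop open the disc box

### The arm

A 7-joint arm with a two-finger parallel gripper is mounted at the origin on the work surface. World frame = base frame: x ahead of the robot, y to its left, z up, the work surface at z = 0. Lengths are in mm, angles in degrees, forces in N, time in s.
With the tool pointing down it reaches from about 400 to 875 mm from the base axis. Payload 6.5 kg.
Tool frame: the origin (TCP) lies on the centre line of the jaws, within the pads' length; the fingertips stand 19 mm ahead of it and the grasp point (between the pads) is the TCP; z points along the fingers, y is the direction in which the jaws open and shut (so a half turn about z gives the same grasp; the last joint's range is limited). The gripper opens to 85 mm and grips with 20 to 120 N. Pads are 22 mm wide; open, the fingers measure 114 mm over their backs; the gripper's body (76 mm by 85 mm) begins 54 mm behind the grasp point. The pads swing forward as they close: fully open they stand 13 mm farther back than shut.
Start: joints at [-68.136, 30.733, -0.252, 88.115, 0.149, 61.152, -4.079], TCP at [281.433, 585.906, 250.29] pointing down, gripper open.
Joint ranges: [-154.64, 154.64], [-21.42, 123.67], [-72.66, 72.17], [13.99, 137.28], [-74.86, 254.86], [10.95, 109.41], [-158.01, 158.01]. Speed limits (degrees/s): [136.94, 136.94, 180, 180, 180, 180, 180].

### API

Orientations are given as a 3x3 rotation matrix whose columns are the frame's x, y, z axes.
In Python, from cell import ctrl gives the robot as it stands. The module is installed in compiled form; this text tells all that it offers.
- The arm moves only by the tool play_rows, never from a script. Its argument "rows" is text: rows parted by semicolons, each of 7 numbers parted by spaces: the shift along the tool's x, y, z in mm, then the turn, a rotation vector about the tool's x, y, z in degrees, then the opening, from 0 (shut) to 1 (fully open). In form: dx dy dz rx ry rz hand; .... A call has 1 to 20 rows; each row is the pose to reach, as a shift and turn from the pose commanded when the call began, along the tool's axes at that moment; what a row does not reach only later rows make up. A row lasts 1/12 s, in which the tool goes at most 41.7 mm and 7.16 degrees, less where a joint would pass 70% of its speed; a pose out of reach is approached as far as the arm can. A call with a gripper value outside its range is refused whole. The fingers move at their own pace and stop on an object; "newtons" is the grip in N (left out, the last holds). Time passes only in rows, so rows that repeat a pose let the fingers close. It gives the time, the measured TCP pose, the force and the opening at its end, in the units of the state.
- ctrl.get_obs(): the state, without advancing time (a new reading comes with each control period).
- ctrl.camera(name): name is "scene" or "top" or "wrist"; returns the picture (420x560x3 uint8, red, green, blue); there is no depth.
- ctrl.camera_model(name): a dict with "fx", "fy", "cx", "cy" (pixels), "dist" ([k1, k2, p1, p2, k3] as OpenCV has them; the pictures are not rectified), "xyz" and "orientation" of the camera in the world. Camera axes: x right, y up, looking along -z (the intrinsics and any distortion apply to the point x, -y, -z); pixel columns grow to the right and rows downward; lengths in mm; the calibration is good to about 2 mm. A picture is of the moment at which its call begins: read the wrist's pose just before it. camera_model takes no time and is no camera call; for the wrist camera it gives the pose at the moment of the call.
- ctrl.sign_off(): hands the job in, once; it reports no verdict.
Trained networks look in the newest picture that a camera, given by its name, has taken for a name from the list of things; names that differ only in an ending like _2 or _b are one class to them, and where a whole thing is asked for, a point or a joint stands for the part that bears it (a point fixed in the world has none). Each returns a list of dicts, best first, with "p" (0 to 1); they miss things now and then, are a little off and sometimes report something else, mostly with a low value. They report only what shows in the picture. A call takes as long as a camera call.
- ctrl.masks_of(camera, label): "region" (420x560 bool, what is visible of it) and "centre" ([row, column] in pixels, amid what is visible of it).
- ctrl.tip_of(camera, label): "centre" ([row, column] in pixels: a listed point, or the origin of a listed thing).
The state is a dict: "time": time; "joints": joint angles; "dq": joint speeds; "effort": joint torques, N m; "tool_pos": TCP position; "tool_rot": TCP orientation; "wrist_force": force on the tool from outside, world axes, zero at the start; "moment": the same for the moment, N m; "grip_width": finger opening in mm.
Only numpy, scipy, OpenCV 4.12 (cv2) and the standard library are available. Lean on these libraries where they do the work, as an engineer would, in place of code of your own. Each camera call takes 0.05 s, during which the arm holds its last target.

### The job

Three wooden boxes with push-to-open lids stand on the desk. I am done with the tapes and want the discs: press the lid of the narrow tape box, which stands ajar, down until it latches shut, and press the lid of the widest box, the disc box, inward so that it springs ajar and stays so. Leave the smallest box shut.

Things in the scene. Friction and masses are not known exactly. Their poses are not given: they have to be found in the camera images.
- disc_box_press (a point): Spot to press on the lid of the disc box, the widest of three fixed light-wood boxes with plain brown lids: 180 deep x 200 wide x 130 mm high, shut at the start. The spot is on the lid's top face, midway across, 28 mm in from its free (near) edge, 129 mm from the hinge line at the far side; it moves with the lid: z off the face, x to the hinge. 130 mm above the desk when shut.
- tape_box_press (a point): The same spot on the tape box, the narrow tall one: 180 deep x 110 wide x 130 mm high, lid 157 x 86 mm set between 10 mm walls, 129 mm from hinge to spot, 130 mm above the desk when shut. It starts ajar, as any of these lids stands when open: free edge up, lid tilted 0.35 rad, the spot 44 mm higher and 8 mm nearer the hinge than when shut.
- clip_box_press (a point): The same spot on the lid of the smallest box: 130 deep x 120 wide x 80 mm high, lid 107 x 96 mm, 79 mm from hinge to spot, 80 mm above the desk when shut. It starts shut and is to stay shut.
- disc_box_lid (a joint): Lid angle of the disc box, rad: 0 latched shut, lid level with the rim; 0.35 ajar; -0.085 pressed to its stop. Touch latch: a press to the stop, 11 mm below shut at the spot, then letting go, changes it over: shut to sprung ajar, ajar to latched. It turns over about 7 mm below shut; less does nothing. 2 to 5 N move the lid; at the stop it is firm.
- tape_box_lid (a joint): Lid angle of the tape box, rad: 0 latched shut, 0.35 ajar (as it starts), -0.085 pressed to its stop. Latch as on the disc box: from ajar, press the spot down to the stop, 11 mm below the shut level, and let go: it stays shut. A lid pressed less far springs back up.

How it is judged:
By the outcome, as a careful person would: the job done as asked, in the order asked, and still so for the second after the job is handed in, with the robot touching nothing.
It also fails if it takes over 38 s, if anything falls off the work surface, if the arm or the gripper's body presses on something with over 40 N, if the wrist force passes 120 N, or if a joint passes its speed limit or range.

## Working session

There is one attempt and no reset: what is moved stays moved. The work goes in short steps, Python scripts to look and compute and a tool call to move; the robot and the scene stay as the last step left them, time stands still between calls to the robot, and variables do not carry over. Pictures are saved under pics/ and viewed, and the job is handed in when it is done.

Besides the shell and the picture viewer there is one more tool, called as name(argument=value, ...), one argument or row to a line, values as JSON. play_rows: Moves the arm, as the interface text tells. Its arguments: {"type":"object","properties":{"rows":{"type":"string"},"newtons":{"type":"number"}},"required":["rows"]}

```bash
mkdir -p pics; cat > h.py <<'E'
import numpy as np, cv2
from cell import ctrl
def ray(cam,rc):
    m=ctrl.camera_model(cam)
    K=np.array([[m['fx'],0,m['cx']],[0,m['fy'],m['cy']],[0,0,1.]])
    u=cv2.undistortPoints(np.array([[[rc[1],rc[0]]]],float),K,np.array(m['dist'],float))[0,0]
    d=np.array(m['orientation'],float).reshape(3,3)@np.array([u[0],-u[1],-1.])
    return np.array(m['xyz'],float),d
def at_z(cam,rc,z):
    o,d=ray(cam,rc); return o+d*(z-o[2])/d[2]
def proj(cam,P):
    m=ctrl.camera_model(cam);K=np.array([[m['fx'],0,m['cx']],[0,m['fy'],m['cy']],[0,0,1.]])
    R=np.array(m['orientation'],float).reshape(3,3)
    c=(np.atleast_2d(P)-np.array(m['xyz']))@R; c=c*[1,-1,-1]
    return cv2.projectPoints(c,np.zeros(3),np.zeros(3),K,np.array(m['dist'],float))[0][:,0]
E
python3 - <<'E'
from h import *
np.set_printoptions(precision=1,suppress=True)
for c in ['scene','top']:
    im=ctrl.camera(c); cv2.imwrite(f'pics/{c}0.png',im[...,::-1])
    print(c,ctrl.camera_model(c)['xyz'])
    for l,z in [('disc_box_press',130),('tape_box_press',174),('clip_box_press',80)]:
        for r in ctrl.tip_of(c,l)[:2]: print('tip',l,r['p'],r['centre'],at_z(c,r['centre'],z))
        for r in ctrl.masks_of(c,l)[:2]: print('mask',l,r['p'],r['centre'],r['region'].sum())
print(ctrl.get_obs())
E
```

```text
scene [1098.   468.4  738.9]
tip disc_box_press 0.83 [139.3, 241.3] [ 467.7 -253.7  130. ]
mask disc_box_press 0.76 [147.0, 223.5] 2948
tip tape_box_press 0.71 [176.5, 294.3] [528.8 -30.3 174. ]
mask tape_box_press 0.76 [198.0, 282.4] 3229
tip clip_box_press 0.8 [305.2, 400.6] [571.2 267.8  80. ]
tip clip_box_press 0.4 [179.1, 295.4] [ 439.5 -104.9   80. ]
mask clip_box_press 0.72 [149.5, 222.4] 3086
mask clip_box_press 0.65 [313.2, 391.5] 2870
top [ 472.1    1.3 1256.7]
tip disc_box_press 0.76 [268.9, 374.7] [ 462.8 -258.8  130. ]
mask tape_box_press 0.65 [219.3, 276.1] 2217
tip clip_box_press 0.67 [221.1, 159.9] [566.5 270.2  80. ]
mask clip_box_press 0.91 [209.2, 161.0] 1574
{'time': 0.7, 'joints': array([-68.1,  30.7,  -0.3,  88.1,   0.1,  61.2,  -4.1]), 'dq': array([ 0. ,  0.1, -0. , -0. ,  0. , -0. ,  0. ]), 'effort': array([ -0. , -58.3,   1. , -25.9,   0. ,   0. ,  -0. ]), 'tool_pos': array([281.4, 585.9, 250.3]), 'tool_rot': array([[-0.9,  0.4, -0. ],
       [ 0.4,  0.9, -0. ],
       [-0. , -0. , -1. ]]), 'wrist_force': array([ 0.9,  0.6, -0.6]), 'moment': array([-0.,  0.,  0.]), 'grip_width': 85.18583633768353}
```

View pics/scene0.png

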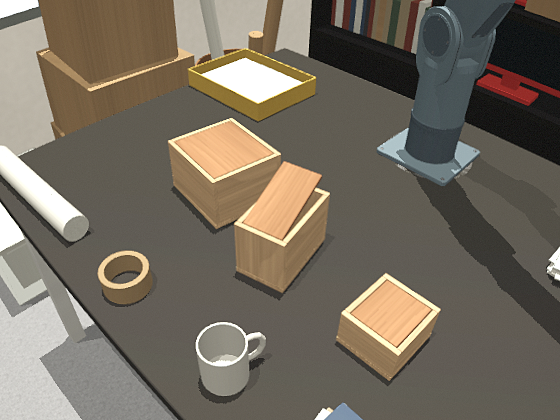

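View pics/top0.png

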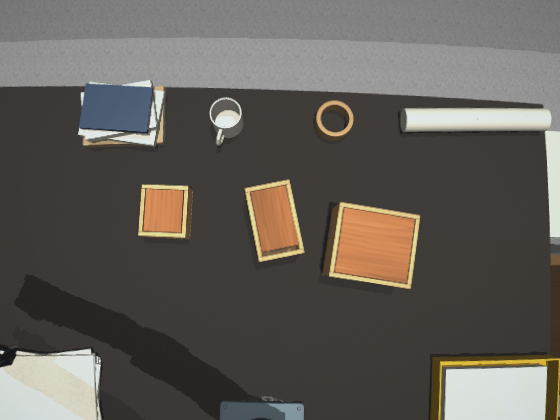

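The scene view shows the tape box ajar at (285,215), with the disc box behind it at (225,165) and the clip box at (388,320). In the top view the disc box is at (374,245), the tape box at (274,220) with its free edge toward the robot, and the clip box at (164,211). Next I'll refine the box poses from the rims.

```bash
python3 - <<'E'
from h import *
from scipy.optimize import least_squares
np.set_printoptions(precision=1,suppress=True)
im=cv2.imread('pics/top0.png')
hsv=cv2.cvtColor(im,cv2.COLOR_BGR2HSV)
rim=((hsv[...,2]>170)&(hsv[...,1]>60)&(hsv[...,0]>15)&(hsv[...,0]<30)).astype(np.uint8)
out=im.copy()
for n,(x0,y0,x1,y1),L,W in [('disc',(320,195,430,295),180,200),('tape',(240,175,310,268),180,110)]:
    m=np.zeros_like(rim);m[y0:y1,x0:x1]=rim[y0:y1,x0:x1]
    ys,xs=np.nonzero(m); P=np.array([at_z('top',(y,x),130)[:2] for y,x in zip(ys,xs)],np.float32)
    r=cv2.minAreaRect(P); print(n,len(P),r)
    # fit: rim points lie 5mm inside the outline
    def f(p):
        c,s=np.cos(p[2]),np.sin(p[2]); q=(P-p[:2]); a=np.abs(q[:,0]*c+q[:,1]*s)-(L/2-5); b=np.abs(-q[:,0]*s+q[:,1]*c)-(W/2-5)
        return np.maximum(a,b)
    s=least_squares(f,[*r[0],-.13 if n=='disc' else .2],loss='soft_l1',f_scale=4)
    x,y,t=s.x; u=np.array([np.cos(t),np.sin(t)]); print(x,y,np.degrees(t),'rms',np.sqrt(np.mean(f(s.x)**2)))
    v=np.array([-u[1],u[0]])
    # lid free edge: hinge at L/2-? ; spot 129 from hinge
    for end in (10,13): 
        sp=s.x[:2]+u*(-L/2+end+28); print('spot',end,sp)
    C=np.array([[*(s.x[:2]+a*u*L/2+b*v*W/2),130] for a,b in [(1,1),(1,-1),(-1,-1),(-1,1)]])
    for cam,o in (('top',out),):
        cv2.polylines(o,[np.round(proj('top',C)).astype(int)],True,(255,0,0),1)
    np.save(n+'.npy',np.r_[s.x])
    sc=cv2.imread('pics/scene1.png') if n=='tape' else cv2.imread('pics/scene0.png')
    cv2.polylines(sc,[np.round(proj('scene',C)).astype(int)],True,(255,0,0),1)
    p=proj('scene',[[*sp,130]])[0]; cv2.circle(sc,tuple(int(i) for i in p),2,(0,255,0),-1)
    cv2.imwrite('pics/scene1.png',sc)
cv2.imwrite('pics/top1.png',cv2.resize(out[170:300,230:440],None,fx=3.5,fy=3.5))
cv2.imwrite('pics/scene2.png',cv2.resize(sc[100:300,150:350],None,fx=3,fy=3))
print(ctrl.get_obs()['tool_rot'].round(4))
E
```

```text
disc 1149 ((519.8727416992188, -258.60760498046875), (199.92843627929688, 179.39161682128906), 82.4198226928711)
519.8724074815109 -258.91021404102923 -7.795278772923452 rms 2.7388843655062627
spot 10 [ 468.4 -251.9]
spot 13 [ 471.3 -252.3]
tape 917 ((573.146728515625, -15.261741638183594), (179.052978515625, 109.32695007324219), 13.122138023376465)
573.4829289062562 -14.91202679143623 13.029292621084492 rms 2.866656174492888
spot 10 [522.8 -26.6]
spot 13 [525.7 -26. ]
[[-0.9  0.4 -0. ]
 [ 0.4  0.9 -0. ]
 [-0.  -0.  -1. ]]
```

View pics/top1.png

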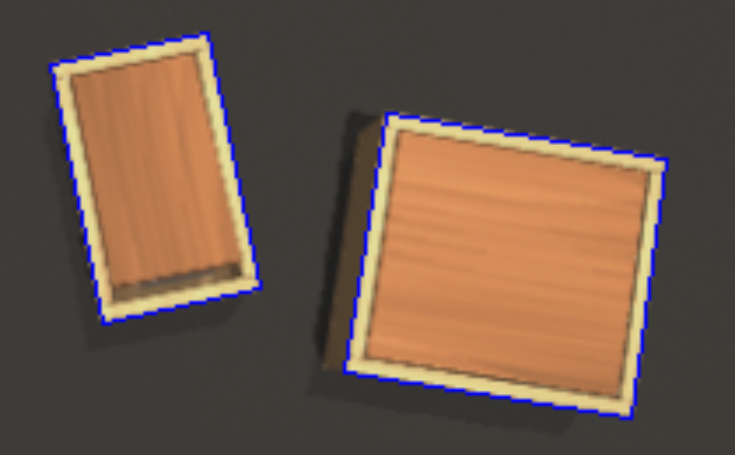

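View pics/scene2.png

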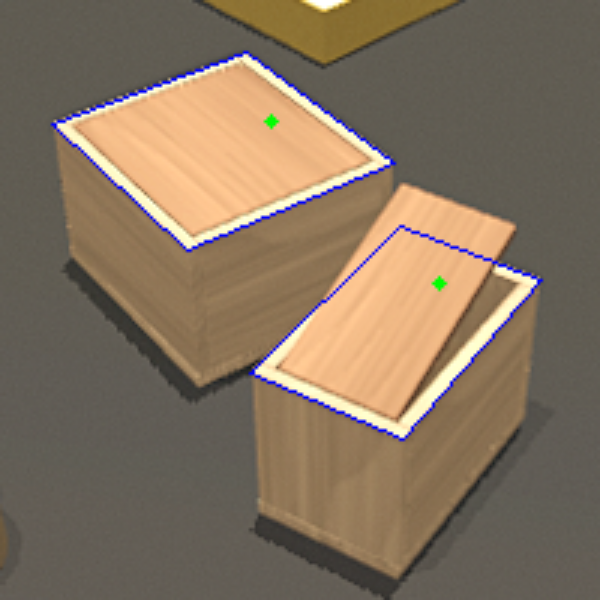

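```bash
python3 - <<'E'
from h import *
np.set_printoptions(precision=4,suppress=True)
o=ctrl.get_obs();R=np.array(o['tool_rot']);print(R,o['time'])
print(R.T@(np.array([525.2,-26,215])-o['tool_pos']))
print('yaw of tool x',np.degrees(np.arctan2(R[1,0],R[0,0])))
E
```

```text
[[-0.9014  0.4329 -0.    ]
 [ 0.4329  0.9014 -0.    ]
 [-0.     -0.     -1.    ]] 0.7
[-484.6622 -446.045    35.3087]
yaw of tool x 154.3477533011778
```

play_rows(
  rows="-12 -11 0 0 0 1 0; -37 -34 1 0 0 4 0; -64 -59 2 0 0 7 0; -92 -84 3 0 0 10 0; -120 -110 4 0 0 13 0; -148 -136 5 0 0 16 0; -176 -162 6 0 0 19 0; -204 -188 7 0 0 22 0; -232 -214 8 0 0 25 0; -260 -240 9 0 0 28 0; -288 -265 10 0 0 31 0; -316 -291 10 0 0 34 0; -344 -317 10 0 0 37 0; -372 -342 10 0 0 40 0; -400 -368 10 0 0 43 0; -428 -394 10 0 0 46 0; -455 -419 10 0 0 49 0; -475 -437 10 0 0 51 0; -484.7 -446 10 0 0 51 0; -484.7 -446 10 0 0 51 0",
  newtons=60,
)

```text
time: 2.37
tool_pos: [526.2, -30.0, 240.7]
tool_rot: [[-0.225, 0.974, 0.001], [0.974, 0.225, -0.002], [-0.002, 0.001, -1.0]]
wrist_force: [0.4, 0.8, 0.8]
grip_width: 0.3
```

play_rows(
  rows="0 0 20 0 0 0 0; 0 0 40 0 0 0 0; 0 0 40 0 0 0 0; 0 0 40 0 0 0 0",
)

```text
time: 2.7
tool_pos: [524.5, -24.9, 200.0]
tool_rot: [[-0.232, 0.973, -0.002], [0.973, 0.232, 0.0], [0.001, -0.002, -1.0]]
wrist_force: [0.4, -0.0, 1.1]
grip_width: -0.2
```

```bash
python3 - <<'E'
from h import *
im=ctrl.camera('scene'); cv2.imwrite('pics/s3.png',cv2.resize(im[80:300,120:380,::-1],None,fx=2.5,fy=2.5))
E
```

```text
(no output)
```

View pics/s3.png

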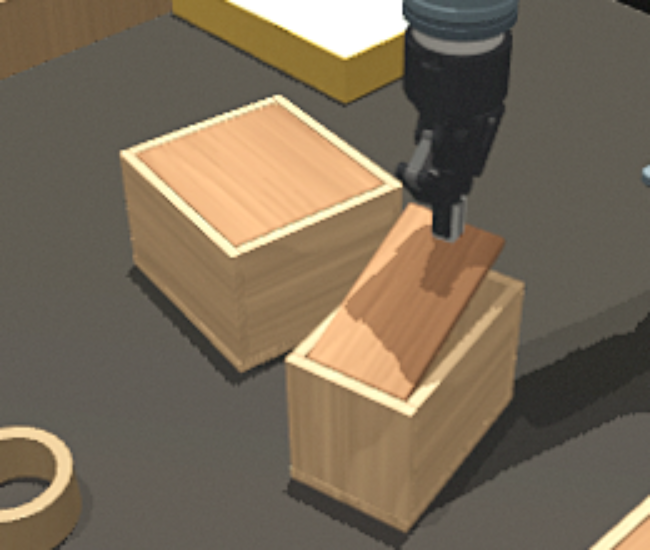

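The fingertips at (448,235) in this crop are just over the tape lid, midway across and near its free edge. I'll press down.

play_rows(
  rows="0 0 5 0 0 0 0; 0 0 12 0 0 0 0; 0 0 19 0 0 0 0; 0 0 26 0 0 0 0; 0 0 33 0 0 0 0; 0 0 40 0 0 0 0; 0 0 46 0 0 0 0; 0 0 51 0 0 0 0; 0 0 55 0 0 0 0; 0 0 58 0 0 0 0; 0 0 60 0 0 0 0; 0 0 60 0 0 0 0; 0 0 60 0 0 0 0",
)

```text
time: 3.83
tool_pos: [525.2, -26.0, 140.3]
tool_rot: [[-0.231, 0.973, -0.0], [0.973, 0.231, -0.0], [0.0, -0.0, -1.0]]
wrist_force: [-2.2, -1.3, 1.7]
grip_width: 0.0
```

play_rows(
  rows="0 0 1 0 0 0 0; 0 0 2 0 0 0 0; 0 0 2 0 0 0 0; 0 0 2 0 0 0 0",
)

```text
time: 4.17
tool_pos: [525.5, -25.9, 138.5]
tool_rot: [[-0.231, 0.973, 0.0], [0.973, 0.231, 0.0], [-0.0, 0.0, -1.0]]
wrist_force: [-2.4, -0.4, 3.6]
grip_width: 0.0
```

play_rows(
  rows="0 0 1 0 0 0 0; 0 0 2 0 0 0 0; 0 0 2 0 0 0 0; 0 0 2 0 0 0 0",
)

```text
time: 4.5
tool_pos: [525.7, -26.0, 137.4]
tool_rot: [[-0.231, 0.973, 0.001], [0.973, 0.231, 0.001], [0.0, 0.001, -1.0]]
wrist_force: [-6.1, 0.2, 16.6]
grip_width: 0.0
```

Firm contact: 17 N at 137.4 mm, so the lid is at its stop. I'll let go and look.

play_rows(
  rows="0 0 -3 0 0 0 0; 0 0 -10 0 0 0 0; 0 0 -25 0 0 0 0; 0 0 -50 0 0 0 0; 0 0 -75 0 0 0 0; 0 0 -75 0 0 0 0; 0 0 -75 0 0 0 0",
)

```text
time: 5.08
tool_pos: [526.5, -25.8, 212.7]
tool_rot: [[-0.231, 0.973, 0.004], [0.973, 0.231, 0.0], [-0.0, 0.004, -1.0]]
wrist_force: [0.9, -0.1, 0.2]
grip_width: 0.5
```

```bash
python3 - <<'E'
from h import *
np.set_printoptions(precision=4,suppress=True)
im=ctrl.camera('scene'); cv2.imwrite('pics/s4.png',cv2.resize(im[80:300,120:380,::-1],None,fx=2.5,fy=2.5))
o=ctrl.get_obs();R=np.array(o['tool_rot']);print(o['tool_pos'])
print(R.T@(np.array([471,-252.3,195])-o['tool_pos']))
E
```

```text
[525.5737 -25.66   211.4643]
[-207.8798 -105.5199   16.3284]
```

View pics/s4.png

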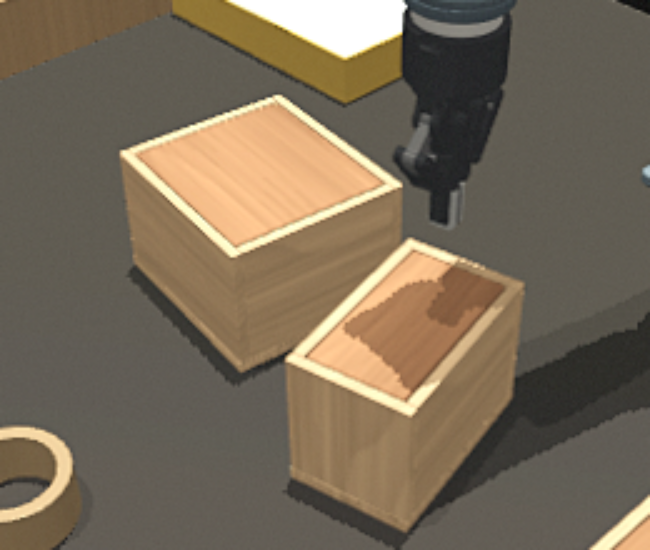

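The tape lid is shut, level with its rim at (410,320). Next is the disc box.

play_rows(
  rows="-10 -5 0 0 0 1 0; -33 -17 0 0 0 4 0; -60 -30 0 0 0 7 0; -88 -45 0 0 0 10 0; -116 -59 0 0 0 13 0; -144 -73 2 0 0 16 0; -172 -88 6 0 0 19 0; -195 -99 11 0 0 21 0; -208 -105.5 18 0 0 21 0; -208 -105.5 32 0 0 21 0; -208 -105.5 48 0 0 21 0; -208 -105.5 48 0 0 21 0; -208 -105.5 48 0 0 21 0",
)

```text
time: 6.22
tool_pos: [469.1, -252.8, 162.1]
tool_rot: [[0.134, 0.991, -0.003], [0.991, -0.134, 0.001], [0.0, -0.003, -1.0]]
wrist_force: [0.3, 0.1, 1.7]
grip_width: -0.2
```

```bash
python3 - <<'E'
from h import *
im=ctrl.camera('scene'); cv2.imwrite('pics/s5.png',cv2.resize(im[80:300,120:380,::-1],None,fx=2.5,fy=2.5))
print(ctrl.get_obs()['tool_pos'])
E
```

```text
[ 469.95110325 -252.9936351   162.98641285]
```

View pics/s5.png

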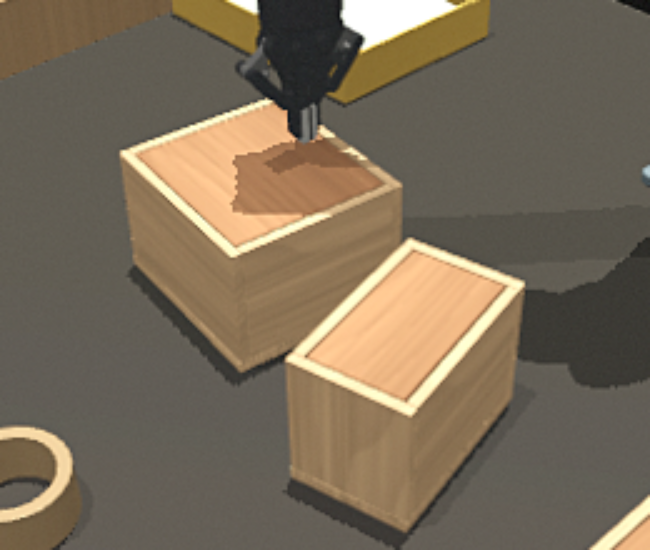

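The tips at (305,138) in the crop are over the disc lid near its free edge, and the tape lid is still shut.

play_rows(
  rows="0 0 4 0 0 0 0; 0 0 9 0 0 0 0; 0 0 13 0 0 0 0; 0 0 16 0 0 0 0; 0 0 19 0 0 0 0; 0 0 22 0 0 0 0; 0 0 24 0 0 0 0; 0 0 25 0 0 0 0; 0 0 25 0 0 0 0; 0 0 25 0 0 0 0",
)

```text
time: 7.1
tool_pos: [471.2, -252.7, 138.5]
tool_rot: [[0.133, 0.991, 0.001], [0.991, -0.133, -0.0], [0.0, 0.001, -1.0]]
wrist_force: [1.6, 1.4, 4.0]
grip_width: 0.4
```

play_rows(
  rows="0 0 1 0 0 0 0; 0 0 2 0 0 0 0; 0 0 2 0 0 0 0; 0 0 2 0 0 0 0",
)

```text
time: 7.43
tool_pos: [471.4, -252.8, 137.6]
tool_rot: [[0.133, 0.991, 0.002], [0.991, -0.133, 0.0], [0.001, 0.002, -1.0]]
wrist_force: [-2.3, 4.4, 17.3]
grip_width: 0.1
```

The disc lid is at its stop, at 17 N. I'll let go and retreat high.

play_rows(
  rows="0 0 -5 0 0 0 0; 0 0 -20 0 0 0 0; 0 0 -45 0 0 0 0; 0 0 -75 0 0 0 0; 0 0 -105 0 0 0 0; 0 0 -135 0 0 0 0; 0 0 -150 0 0 0 0; 0 0 -150 0 0 0 0; 0 0 -150 0 0 0 0; 0 0 -150 0 0 0 0; 0 0 -150 0 0 0 0; 0 0 -150 0 0 0 0; 0 0 -150 0 0 0 0; 0 0 -150 0 0 0 0",
)

```text
time: 8.6
tool_pos: [470.3, -252.7, 285.7]
tool_rot: [[0.133, 0.991, -0.001], [0.991, -0.133, 0.0], [0.0, -0.001, -1.0]]
wrist_force: [0.3, -0.6, -0.7]
grip_width: 0.5
```

```bash
python3 - <<'E'
from h import *
im=ctrl.camera('scene'); cv2.imwrite('pics/s6.png',im[...,::-1])
o=ctrl.get_obs();print(o['tool_pos'],o['wrist_force'],o['time'])
E
```

```text
[ 470.42945849 -252.72657605  285.90164239] [0.53920057 0.12344475 0.26300599] 8.65
```

View pics/s6.png

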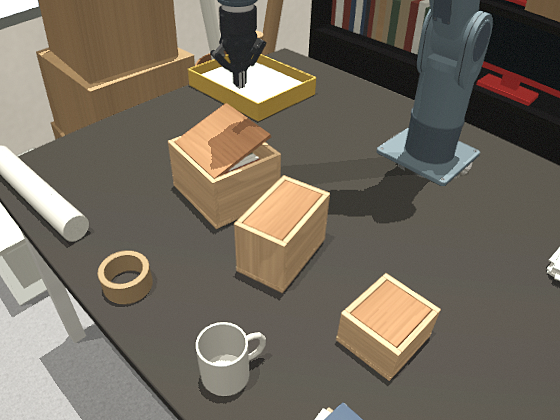

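The disc lid is ajar at (225,140), the tape lid is shut at (285,205) and the clip box is shut at (388,310). The arm is clear of everything, so I'm handing the job in.

```bash
python3 -c "
from cell import ctrl
print(ctrl.sign_off())"
```

```text
the job is handed in; nothing more can be done
None
```

The tape box is latched shut, the disc box lid is standing ajar, and the smallest box was never touched. I pressed the tape lid first, then the disc lid. Each went down to its firm stop at about 17 N, and then I let go.

The last picture, about a second after I let go of the disc lid, shows the tape lid level with its rim, the disc lid ajar and the smallest box shut. The gripper was about 285 mm up with wrist force near zero, touching nothing. The clock read 8.65 s of the 38 s allowed, and no check failed or disagreed. I judged the lid states by eye from the picture; I did not measure the lid angles.

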